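# Send the bottle turntable back to its start stop

### The arm

A 6-joint arm with a two-finger parallel gripper is mounted at the origin on the work surface. World frame = base frame: x ahead of the robot, y to its left, z up, the work surface at z = 0. Lengths are in m, angles in rad, forces in N, time in s.
With the tool pointing down it reaches from about 0.35 to 0.975 m from the base axis. Payload 17.4 kg.
Tool frame: the origin (TCP) lies on the mounting face of the last link; the fingertips stand ctrl.nose_length ahead of it and the grasp point (between the pads) lies 155 mm ahead of it (ctrl.nose_length is the distance from the TCP to the fingertips, in m); y points along the fingers, x is the direction in which the jaws open and shut, and the axes are right-handed (so a half turn about y gives the same grasp; the last joint's range is limited). The gripper opens to 85 mm and grips with 20 to 120 N. Pads are 22 mm wide; open, the fingers measure 114 mm over their backs; the gripper's body (76 mm by 85 mm) begins 54 mm behind the grasp point. The pads swing forward as they close: fully open they stand 13 mm farther back than shut.
Start: joints at [-1.369, 0.116, 1.442, -0, 1.584, -0.038], TCP at [0.16, -0.656, 0.405] pointing down, gripper open.
Joint ranges: [-2.83, 2.83], [-0.83, 2.19], [0.07, 2.5], [-1.14, 4.28], [0.01, 3], [-2.97, 2.97]. Speed limits (rad/s): [1.89, 1.89, 2.22, 3.14, 3.14, 3.14].

### API

Orientations are given as [roll, pitch, yaw] about the fixed x, y, z axes, in that order (R = Rz(yaw) Ry(pitch) Rx(roll)).
In Python, from workcell import ctrl gives the robot as it stands. The module is installed in compiled form; this text tells all that it offers.
- The arm moves only by the tool servo_tool, never from a script. Its argument "motion" is one flat list of numbers, 7 for each row, row after row: the shift along the tool's x, y, z in mm, then the turn, a rotation vector about the tool's x, y, z in degrees, then the finger opening in mm, from 0 to 85.4. In form: [dx, dy, dz, rx, ry, rz, claw, dx, dy, dz, rx, ry, rz, claw, ...]. A call has 1 to 5 rows; each row is the pose to reach, as a shift and turn from the pose commanded when the call began, along the tool's axes at that moment; what a row does not reach only later rows make up. A row lasts 1/10 s, in which the tool goes at most 50 mm and 8.59 degrees, less where a joint would pass 70% of its speed; a pose out of reach is approached as far as the arm can. A call with a gripper value outside its range is refused whole. The fingers move at their own pace and stop on an object; "grip_force" is the grip in N (left out, the last holds). Time passes only in rows, so rows that repeat a pose let the fingers close. It gives the time, the measured TCP pose, the force and the opening at its end, in the units of the state.
- ctrl.state(): the state, without advancing time (a new reading comes with each control period).
- ctrl.camera(name): name is "scene" or "side" or "wrist"; returns the picture (384x512x3 uint8, red, green, blue); there is no depth.
- ctrl.camera_params(name): a dict with "fx", "fy", "cx", "cy" (pixels), "rvec" (rotation vector, rad) and "tvec" (3), from world to camera coordinates, as OpenCV has them. Camera axes: x right, y down, z forward; pixel columns grow to the right and rows downward; lengths in m; the calibration is good to about 2 mm. The wrist camera is an equidistant fisheye: a pixel r from the principal point sees the ray r / f radians off the axis. A picture is of the moment at which its call begins: read the wrist's pose just before it. camera_params takes no time and is no camera call; for the wrist camera it gives the pose at the moment of the call.
- ctrl.sign_off(): hands the job in, once; it reports no verdict.
The state is a dict: "time_s": time; "q": joint angles; "qd": joint speeds; "joint_torque": joint torques, N m; "ee_pos": TCP position; "orientation": TCP orientation; "wrist_force": force on the tool from outside, world axes, zero at the start; "ft_torque": the same for the moment, N m; "finger_gap": opening from 0.0 (shut) to 1.0 (fully open).
Only numpy, scipy, OpenCV 4.12 (cv2) and the standard library are available. Lean on these libraries where they do the work, as an engineer would, in place of code of your own. Each camera call takes 0.05 s, during which the arm holds its last target.

### The job

Send the hand-indexed bottle turntable back to its start for the next batch: lift the orange holding pawl and throw it right over so that it rests out of the way, then turn the table backwards (counter-clockwise from above) (the red knob is its handle) until the yellow dog presses on the rubber start stop, with about 7 newtons at the pad and never as much as 13. Leave it resting against the pad, lay the pawl back down on the teeth, and do not force the wheel against the pawl or disturb the bottles and the jar.

Things in the scene. Friction and masses are not known exactly. Their poses are not given: they have to be found in the camera images.
- base: fixed aluminium base plate of the turntable, 360 (x) x 370 (y, -170 to +200) x 10 mm. Origin on the wheel's vertical axis at table height, z up. 'In the base frame' below means this frame (x, y, z in mm). Its place and yaw (-0.4 to 0.25 rad) differ each time.
- wheel: white turntable, 256 mm across, top face 45 mm above the table, turning about the base's z. Origin on the axis at table height, x axis towards the yellow dog. Its yaw equals the base's when nominally home; it starts 0.7 to 1.3 rad clockwise of that. Backwards = counter-clockwise from above. Bearing friction 0.45 N m (5 N at the knob) keeps it where it is left.
- dog (a point): middle of the yellow dog on the wheel's rim: a lug from radius 125 to 151 mm, 12 mm wide, heights 25 to 45 mm. This point is at radius 140 mm, height 35 mm. Its counter-clockwise side meets the stop's pad.
- knob_grip (a point): point to grip on the wheel's red knob: on the knob's vertical axis, 75 mm above the table. The knob is an upright cylinder 24 mm in diameter, heights 48 to 90 mm, free to spin on its pin, 88 mm from the wheel's axis and 70 degrees clockwise of the dog.
- pawl: orange holding pawl, a bar 85 mm long, 12 mm wide, 0.06 to 0.11 kg, steel tip pointing down. Origin on its hinge at (-85, 115, 72) in the base frame, hinge line along base y; x axis towards the tip, z up when lying. Its tip at base (0, 115, 46..55) blocks the wheel from turning counter-clockwise. It swings up over the top; 1.95 rad from lying it rests by its weight on a back stop.
- teeth (a point): point on the ring of 24 steel saw teeth on top of the wheel's rim, in the base frame at (0, 116, 45), under the pawl's tip; the ring has radii 106 to 127 mm, roots at 45, crests at 54 mm height. Lifting the pawl may push the wheel a few mm clockwise. The pawl may lie anywhere on a tooth.
- pawl_grip (a point): point to grip on the pawl's black cross-bar, round, 12 mm in diameter, along base y, sticking out 54 mm from the pawl's outer side; 16 mm from its free end, 70 mm from the hinge line. In the base frame about (-15, 153, 68) when down, (-107, 153, 138) when thrown over; 50 mm free below it when down. The bar may turn in the grip.
- pawl_post (a point): top of the grey post that carries the pawl's hinge: 26 (x) x 22 (y) mm, 84 mm high, centred at (-85, 137) in the base frame.
- home_stop: grey start-stop block, 30 x 28 mm, 50 mm high, centred at (140, 62) in the base frame (its origin is the base's). A force F at its pad needs about 1.6 F at the knob plus the 5 N of bearing friction; once the knob is let go, friction keeps up to 3 N on the pad.
- pad_nominal (a point): nominal place of the front of the stop's black rubber pad (18 mm across, facing base -y), at (140, 6, 35) in the base frame. The screw that carries it is set differently each time, up to 18 mm nearer or farther, not measured: the dog meets it up to 0.13 rad before or past nominal home. The pad is sprung, 6 N per mm, travel 6 mm, slightly damped.
- sample_a: small cream bottle, 39 mm across, 90 mm tall, white cap, on a corner of the base plate; leave alone. Origin at the centre of its underside.
- sample_b: like sample_a, on another corner of the base plate; leave alone.
- bottle_a: cream bottle, 68 mm across, 210 mm tall, white cap, on the table; leave alone. Origin under its centre.
- bottle_b: like bottle_a; leave alone.
- bottle_c: like bottle_a; leave alone.
- jar: cream jar, 120 mm across, 170 mm tall, green lid; leave alone. Origin under its centre.

How it is judged:
By the outcome, as a careful person would: the job done as asked, in the order asked, and still so for the second after the job is handed in, with the robot touching nothing.
It also fails if it takes over 72 s, if anything falls off the work surface, if the arm or the gripper's body presses on something with over 40 N, if the wrist force passes 120 N, or if a joint passes its speed limit or range.

## Working session

There is one attempt and no reset: what is moved stays moved. The work goes in short steps, Python scripts to look and compute and a tool call to move; the robot and the scene stay as the last step left them, time stands still between calls to the robot, and variables do not carry over. Pictures are saved under pics/ and viewed, and the job is handed in when it is done.

Besides the shell and the picture viewer there is one more tool, called after "Call:" as name(argument=value, ...) on one line, values as JSON. servo_tool: Moves the arm, as the interface text tells. Its arguments: {"type":"object","properties":{"motion":{"type":"array"},"grip_force":{"type":"number"}},"required":["motion"]}

```bash
mkdir -p pics; ls; python3 - <<'E'
from workcell import ctrl
import cv2
s=ctrl.state();print(s); print(ctrl.nose_length)
for n in("scene","side","wrist"):
    p=ctrl.camera_params(n);print(n,p)
    cv2.imwrite(f"pics/{n}0.png",ctrl.camera(n)[:,:,::-1])
E
```

```text
pics
{'time_s': 0.0, 'q': array([-1.36878653e+00,  1.16494481e-01,  1.44230131e+00, -7.70148215e-06,
        1.58403061e+00, -3.77916556e-02]), 'qd': array([-1.06536095e-05,  8.85995759e-04, -8.92716772e-04, -8.93925427e-04,
        2.15261031e-03,  6.52600831e-04]), 'joint_torque': array([ 9.56355616e-04, -7.31990504e+01, -6.32485843e+01, -3.28332050e-06,
        6.36701719e-03,  5.43854003e-05]), 'ee_pos': array([ 0.1603154 , -0.65568788,  0.40393395]), 'orientation': array([-1.57075741e+00,  1.23315222e-03, -1.33099495e+00]), 'wrist_force': array([-0.74261399, -0.23549258,  0.37212116]), 'ft_torque': array([-0.02234686, -0.00915947,  0.00143938]), 'finger_gap': 1.0003588226521438}
0.1734
scene {'fx': 415.16137966376874, 'fy': 415.16137966376874, 'cx': 249.69290082120958, 'cy': 192.74870067591297, 'rvec': array([ 0.82024303,  2.76849936, -0.77871272]), 'tvec': array([ 0.52712854, -0.25675402,  1.54586261])}
side {'fx': 491.3430577078986, 'fy': 491.3430577078986, 'cx': 261.93234544271695, 'cy': 192.9143924256222, 'rvec': array([ 2.35207503, -0.35200621,  0.144756  ]), 'tvec': array([-0.58495491,  0.18694658,  1.25942139])}
wrist {'fx': 297.3186396354542, 'fy': 297.3186396354542, 'cx': 255.5823515809561, 'cy': 194.7977017277303, 'rvec': array([-2.2882228 ,  1.79700467,  0.2551039 ]), 'tvec': array([-0.67506627, -0.03652633,  0.37989762])}
```

View pics/scene0.png

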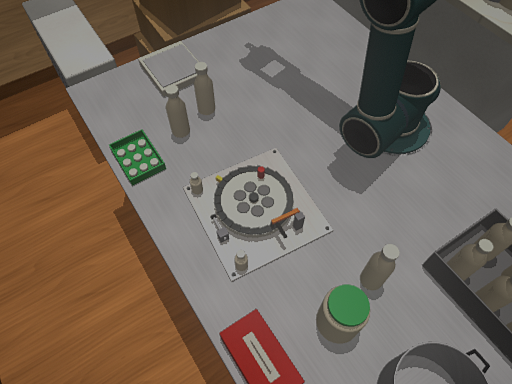

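View pics/side0.png

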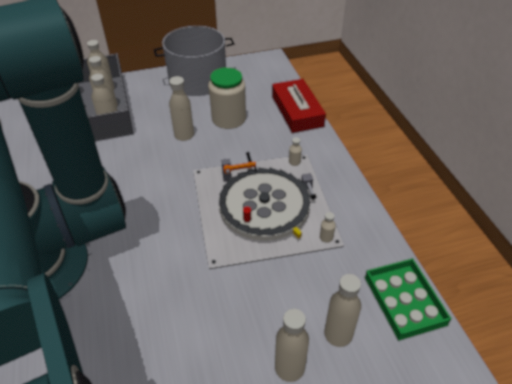

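View pics/wrist0.png

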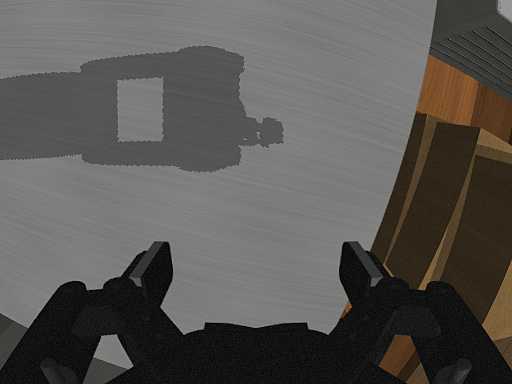

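```bash
python3 - <<'E'
import cv2
a=cv2.imread("pics/scene0.png")[140:285,175:340]; cv2.imwrite("pics/sc1.png",cv2.resize(a,None,fx=4,fy=4,interpolation=cv2.INTER_CUBIC))
a=cv2.imread("pics/side0.png")[125:270,185:350]; cv2.imwrite("pics/sd1.png",cv2.resize(a,None,fx=4,fy=4,interpolation=cv2.INTER_CUBIC))
E
```

```text
(no output)
```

View pics/sc1.png

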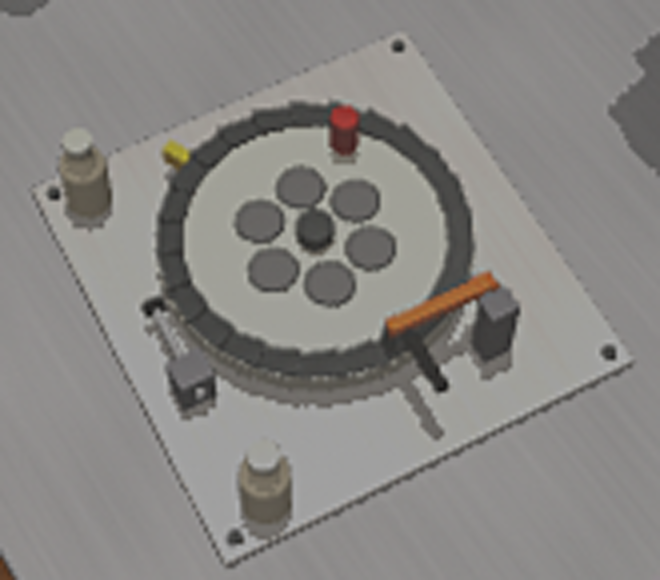

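View pics/sd1.png

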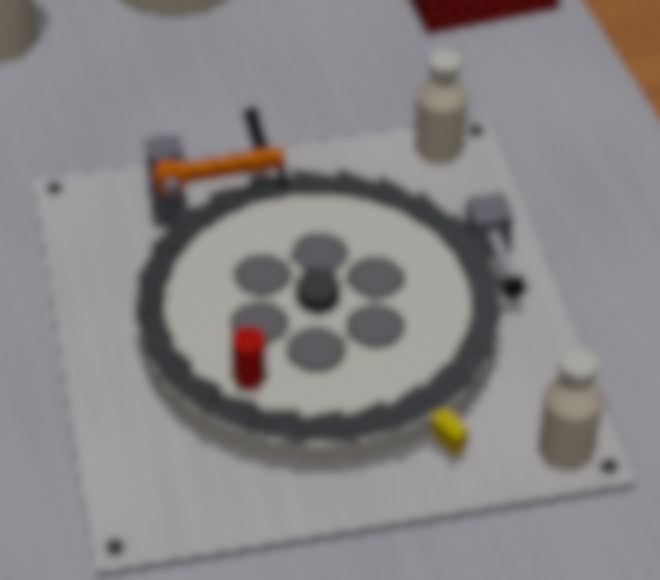

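```bash
cat > h.py <<'E'
import numpy as np, cv2
from workcell import ctrl
def cam(n):
    p=ctrl.camera_params(n);R=cv2.Rodrigues(np.array(p["rvec"]))[0];t=np.array(p["tvec"]);return p,R,t
def ray(n,uv,c=None):
    p,R,t=c or cam(n)
    x=(uv[0]-p["cx"])/p["fx"];y=(uv[1]-p["cy"])/p["fy"]
    if n=="wrist":
        th=np.hypot(x,y);s=np.sin(th)/max(th,1e-9);d=np.array([x*s,y*s,np.cos(th)])
    else: d=np.array([x,y,1.])
    return -R.T@t, R.T@(d/np.linalg.norm(d))
def plane(n,uv,z,c=None):
    o,d=ray(n,uv,c);return o+d*(z-o[2])/d[2]
def tri(rs):
    A=np.zeros((3,3));b=np.zeros(3)
    for o,d in rs:
        P=np.eye(3)-np.outer(d,d);A+=P;b+=P@o
    x=np.linalg.solve(A,b);return x,[np.linalg.norm((np.eye(3)-np.outer(d,d))@(x-o)) for o,d in rs]
def proj(n,X,c=None):
    p,R,t=c or cam(n);q=R@X+t
    if n=="wrist":
        r=np.hypot(q[0],q[1]);th=np.arctan2(r,q[2]);return np.array([p["cx"]+p["fx"]*th*q[0]/r,p["cy"]+p["fy"]*th*q[1]/r])
    return np.array([p["cx"]+p["fx"]*q[0]/q[2],p["cy"]+p["fy"]*q[1]/q[2]])
E
python3 - <<'E'
from h import *
S=lambda u,v:(175+u/4-.375,140+v/4-.375)
D=lambda u,v:(185+u/4-.375,125+v/4-.375)
scr={'A':((398,46),(115,546)),'B':((54,193),(609,466)),'C':((235,538),(476,130)),'D':((610,352),(54,188))}
for k,(a,b) in scr.items(): print(k,plane("scene",S(*a),.01).round(4),plane("side",D(*b),.01).round(4))
def seg(n,f,ox):
    im=cv2.imread(f"pics/{n}0.png");h=cv2.cvtColor(im,cv2.COLOR_BGR2HSV);return im,h
for nm,lo,hi in(("yellow",(22,120,80),(35,255,255)),):
    r=[]
    for n,(x0,x1,y0,y1) in(("scene",(175,340,140,285)),("side",(185,350,125,270))):
        h=cv2.cvtColor(cv2.imread(f"pics/{n}0.png"),cv2.COLOR_BGR2HSV);m=cv2.inRange(h,lo,hi);m2=m*0;m2[y0:y1,x0:x1]=m[y0:y1,x0:x1]
        ys,xs=np.nonzero(m2);print(nm,n,len(xs),xs.mean(),ys.mean());r.append(ray(n,(xs.mean(),ys.mean())))
    print(tri(r))
print('knobtop',tri([ray("scene",S(344,116)),ray("side",D(249,337))]), plane("scene",S(344,116),.09),plane("side",D(249,337),.09))
print('knobbot',plane("scene",S(344,150),.048),plane("side",D(249,382),.048))
print('dog',plane("scene",S(177,153),.045),plane("side",D(447,417),.045))
print('hub',tri([ray("scene",S(316,220)),ray("side",D(319,284))]))
print('bar end',tri([ray("scene",S(443,385)),ray("side",D(251,112))]))
print('pawl tip',tri([ray("scene",S(391,325)),ray("side",D(281,157))]))
print('pawl hinge end',tri([ray("scene",S(491,280)),ray("side",D(160,172))]))
E
```

```text
A [ 0.4424 -0.1277  0.01  ] [ 0.4427 -0.1274  0.01  ]
B [ 0.7711 -0.1586  0.01  ] [ 0.771  -0.1596  0.01  ]
C [0.8032 0.1808 0.01  ] [0.8033 0.1793 0.01  ]
D [0.4739 0.2116 0.01  ] [0.4743 0.2108 0.01  ]
yellow scene 20 218.7 177.85
yellow side 63 296.55555555555554 231.46031746031747
(array([ 0.67159314, -0.11946461,  0.03864925]), [np.float64(0.0012901757326703165), np.float64(0.001290175732670277)])
knobtop (array([ 0.55589832, -0.04716128,  0.08816875]), [np.float64(0.00035046449724862095), np.float64(0.0003504644972487503)]) [ 0.55629519 -0.04601564  0.09      ] [ 0.55578788 -0.04894886  0.09      ]
knobbot [ 0.55831343 -0.041506    0.048     ] [ 0.55435866 -0.05087572  0.048     ]
dog [ 0.67413074 -0.1157487   0.045     ] [ 0.67084639 -0.11537645  0.045     ]
hub (array([0.62037335, 0.00898635, 0.06235385]), [np.float64(0.0011354300758203983), np.float64(0.0011354300758202604)])
bar end (array([0.62234827, 0.18415089, 0.07107847]), [np.float64(0.0007316561281021028), np.float64(0.0007316561281022068)])
pawl tip (array([0.62802968, 0.12437034, 0.07681925]), [np.float64(0.0006137876376692798), np.float64(0.0006137876376692038)])
pawl hinge end (array([0.54138616, 0.13430569, 0.0766349 ]), [np.float64(3.682619537308099e-05), np.float64(3.6826195373224295e-05)])
```

```bash
cat >> h.py <<'E'
O=np.array([.6208,.0105]);YAW=-.0955
def b2w(x,y):
    c,s=np.cos(YAW),np.sin(YAW);return O+np.array([c*x-s*y,s*x+c*y])/1000
from scipy.spatial.transform import Rotation as Ro
def go(pos,yaw):
    """shift (tool mm), turn about tool y (deg) to reach TCP pos, tool-down yaw, from measured pose"""
    s=ctrl.state();R=Ro.from_euler("xyz",s["orientation"])
    T=Ro.from_euler("xyz",[-np.pi/2,0,yaw])
    d=R.inv().apply(np.asarray(pos)-s["ee_pos"])*1000;rv=(R.inv()*T).as_rotvec(degrees=True)
    print("t",round(s["time_s"],2),"pos",s["ee_pos"].round(4),"rpy",s["orientation"].round(4),"F",s["wrist_force"].round(2),"gap",round(s["finger_gap"],3));print("shift",d.round(1),"turn",rv.round(2))
E
python3 - <<'E'
from h import *
print('bot_c cap',tri([ray("scene",(391,251)),ray("side",(176,82))]))
print('bot_a/b caps',tri([ray("scene",(172,90)),ray("side",(350,284))]),tri([ray("scene",(202,68)),ray("side",(294,320))]))
print('jar lid',tri([ray("scene",(348,306)),ray("side",(227,76))]))
g=b2w(-15,156);print('pawlgrip',g,'thrown',b2w(-107,156))
print('pad nom',b2w(140,6))
go([g[0],g[1],.30],YAW)
R=Ro.from_euler("xyz",ctrl.state()["orientation"]);print(R.as_matrix().round(3))
E
```

```text
bot_c cap (array([0.46559505, 0.41196716, 0.20287179]), [np.float64(0.0011639085364140655), np.float64(0.0011639085364141266)])
bot_a/b caps (array([ 0.67159672, -0.40224312,  0.20172601]), [np.float64(0.0010691006760826897), np.float64(0.0010691006760823844)]) (array([ 0.53726762, -0.44270232,  0.1979816 ]), [np.float64(0.001987836752566791), np.float64(0.001987836752566714)])
jar lid (array([0.63450806, 0.45695503, 0.16438728]), [np.float64(0.00023856052740352048), np.float64(0.00023856052740340615)])
pawlgrip [0.62074371 0.16721948] thrown [0.52916293 0.17599214]
pad nom [0.7607342  0.00312297]
t 0.15 pos [ 0.1603 -0.6557  0.4042] rpy [-1.5708e+00  8.0000e-04 -1.3310e+00] F [-0.21  0.31  0.63] gap 1.0
shift [-689.9  104.7  642.7] turn [-3.000e-02 -7.079e+01 -4.000e-02]
[[ 0.238 -0.     0.971]
 [-0.971  0.001  0.238]
 [-0.001 -1.     0.   ]]
```

Call:
servo_tool(motion=[-690,0,643,0,-70.8,0,45,-690,0,643,0,-70.8,0,45,-690,0,643,0,-70.8,0,45,-690,0,643,0,-70.8,0,45,-690,0,643,0,-70.8,0,45])

```text
time_s: 0.65
ee_pos: [0.2829, -0.4357, 0.4045]
orientation: [-1.571, 0.0, -0.575]
wrist_force: [1.3, 0.5, 0.8]
finger_gap: 0.528
```

```bash
python3 - <<'E'
from h import *
g=b2w(-15,156);go([g[0],g[1],.36],YAW)
E
```

```text
t 0.65 pos [ 0.2829 -0.4357  0.4045] rpy [-1.5706e+00  1.0000e-04 -5.7520e-01] F [1.29 0.48 0.79] gap 0.528
shift [-44.5  44.6 689.7] turn [-1.000e-02 -2.749e+01 -0.000e+00]
```

Call:
servo_tool(motion=[-44,45,690,0,-27.5,0,45,-44,45,690,0,-27.5,0,45,-44,45,690,0,-27.5,0,45,-44,45,690,0,-27.5,0,45,-44,45,690,0,-27.5,0,45])

```text
time_s: 1.15
ee_pos: [0.4062, -0.2187, 0.3884]
orientation: [-1.571, -0.0, -0.1]
wrist_force: [0.4, -1.0, -0.2]
finger_gap: 0.527
```

```bash
python3 - <<'E'
from h import *
g=b2w(-15,156);go([g[0],g[1],.36],YAW)
E
```

```text
t 1.15 pos [ 0.4062 -0.2187  0.3884] rpy [-1.571e+00 -5.000e-04 -9.990e-02] F [ 0.4  -0.98 -0.2 ] gap 0.527
shift [175.   28.4 405.4] turn [ 0.01 -0.25  0.03]
```

Call:
servo_tool(motion=[175,5,405,0,0,0,45,175,5,405,0,0,0,45,175,5,405,0,0,0,45,175,5,405,0,0,0,45,175,5,405,0,0,0,45])

```text
time_s: 1.65
ee_pos: [0.5281, -0.0002, 0.3857]
orientation: [-1.571, -0.0, -0.101]
wrist_force: [0.5, -1.0, -0.1]
finger_gap: 0.529
```

```bash
python3 - <<'E'
from h import *
c=cam("wrist");im=ctrl.camera("wrist");cv2.imwrite("pics/w1.png",im[:,:,::-1])
import pickle;pickle.dump(c,open("w1.pkl","wb"))
g=b2w(-15,156);go([g[0],g[1],.36],YAW)
E
```

```text
t 1.7 pos [0.5302 0.0044 0.385 ] rpy [-1.5685e+00 -1.0000e-04 -9.8100e-02] F [-1.61  3.86 -2.7 ] gap 0.53
shift [ 74.1  25.4 170.9] turn [-0.13 -0.15  0.01]
```

View pics/w1.png

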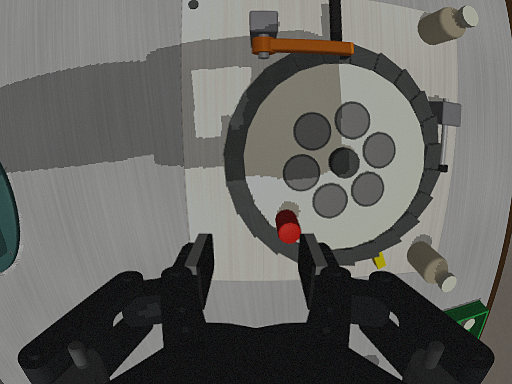

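```bash
python3 - <<'E'
from h import *
import pickle;c=pickle.load(open("w1.pkl","rb"))
def w2b(p):
    d=(np.asarray(p)[:2]-O)*1000;cc,s=np.cos(YAW),np.sin(YAW);return np.array([cc*d[0]+s*d[1],-s*d[0]+cc*d[1]]).round(1)
for n,uv,z in(("hub",(344,162),.062),("knob",(289,234),.09),("pad face mid",(444,172),.035),("dog",(379,261),.045),("bar",(336,20),.068),("pawltipend",(352,48),.078),("posttop",(264,22),.084),("stop top",(451,112),.05)):
    print(n,w2b(plane("wrist",uv,z,c)))
E
python3 - <<'E'
import cv2
a=cv2.imread("pics/w1.png")[80:280,360:500];cv2.imwrite("pics/w1z.png",cv2.resize(a,None,fx=3,fy=3,interpolation=cv2.INTER_CUBIC))
E
```

```text
hub [-0.  0.]
knob [-59.  -66.8]
pad face mid [149.  -13.7]
dog [  64.4 -128. ]
bar [-11.4 145.6]
pawltipend [  1.1 114.9]
posttop [-83.  134.6]
stop top [140.8  62.7]
```

View pics/w1z.png

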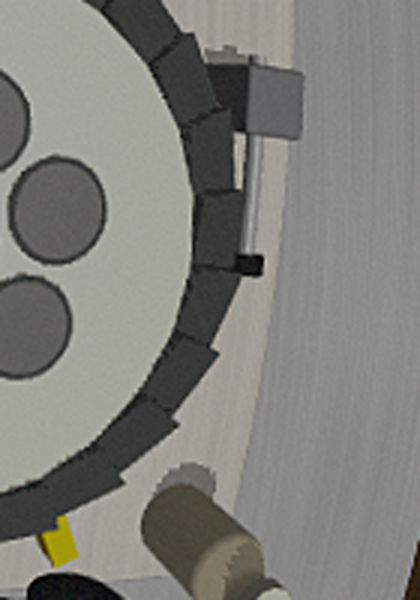

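Call:
servo_tool(motion=[74,60,171,0,0,0,45,74,60,171,0,0,0,45,74,60,171,0,0,0,45,74,60,171,0,0,0,45,74,60,171,0,0,0,45])

```text
time_s: 2.2
ee_pos: [0.6195, 0.1638, 0.322]
orientation: [-1.571, 0.004, -0.098]
wrist_force: [0.8, -0.8, -0.6]
finger_gap: 0.528
```

```bash
python3 - <<'E'
from h import *
c=cam("wrist");im=ctrl.camera("wrist");cv2.imwrite("pics/w2.png",im[:,:,::-1])
g=b2w(-15,156);go([g[0],g[1],.223],YAW)
E
```

```text
t 2.25 pos [0.6189 0.1621 0.3234] rpy [-1.5718  0.0032 -0.0985] F [ 0.15 -0.64  0.76] gap 0.526
shift [  1.6 100.4   5.4] turn [ 0.06 -0.17 -0.18]
```

View pics/w2.png

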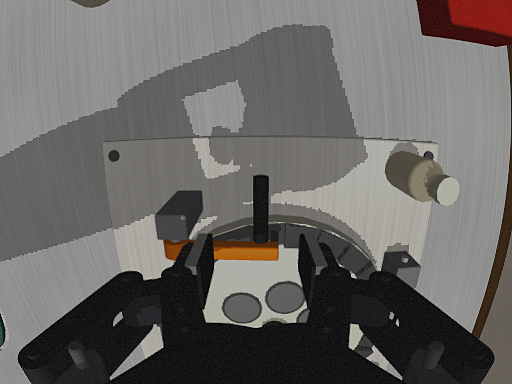

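Call:
servo_tool(motion=[2,35,5,0,0,0,45,2,70,5,0,0,0,45,2,95,5,0,0,0,45,2,100,5,0,0,0,45,2,100,5,0,0,0,45], grip_force=25)

```text
time_s: 2.75
ee_pos: [0.6209, 0.1643, 0.226]
orientation: [-1.571, 0.0, -0.102]
wrist_force: [-0.8, 0.3, 0.7]
finger_gap: 0.526
```

```bash
python3 - <<'E'
from h import *
c=cam("wrist");im=ctrl.camera("wrist");cv2.imwrite("pics/w3.png",im[:,:,::-1])
g=b2w(-15,156);go([g[0],g[1],.223],YAW)
E
```

```text
t 2.8 pos [0.6212 0.1645 0.2272] rpy [-1.5704e+00 -1.2000e-03 -1.0160e-01] F [0.99 0.68 1.05] gap 0.525
shift [-0.7  4.2  2.6] turn [-0.02 -0.35  0.07]
```

View pics/w3.png

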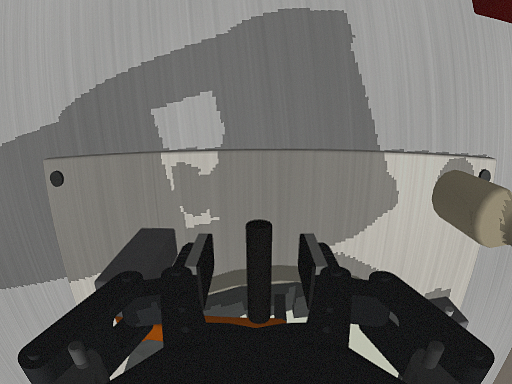

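Call:
servo_tool(motion=[0,4,2,0,0,0,0,0,4,2,0,0,0,0,0,4,2,0,0,0,0,0,4,2,0,0,0,0,0,4,2,0,0,0,0], grip_force=25)

```text
time_s: 3.3
ee_pos: [0.6218, 0.167, 0.223]
orientation: [-1.57, -0.003, -0.101]
wrist_force: [8.2, -0.6, -0.6]
finger_gap: 0.131
```

```bash
python3 - <<'E'
from h import *
g=b2w(-15,156);go([g[0],g[1],.223],YAW)
# arc plan: bar centre angle from current, hinge (-85,72), radius 70
a0=np.arctan2(68-72,70)
for a in np.linspace(a0,a0+1.95,12):
    d=np.array([-85+70*np.cos(a)+15,72+70*np.sin(a)-68]); print(round(a,2),d.round(1))
E
```

```text
t 3.3 pos [0.6218 0.167  0.223 ] rpy [-1.5701 -0.0034 -0.1009] F [ 8.21 -0.64 -0.58] gap 0.131
shift [-1.1 -0.   0.1] turn [-0.04 -0.31  0.2 ]
-0.06 [-0.1  0. ]
0.12 [-0.5 12.4]
0.3 [-3.1 24.5]
0.47 [-7.7 36. ]
0.65 [-14.4  46.5]
0.83 [-22.7  55.6]
1.01 [-32.6  63.1]
1.18 [-43.6  68.8]
1.36 [-55.4  72.5]
1.54 [-67.7  74. ]
1.72 [-80.1  73.3]
1.89 [-92.2  70.4]
```

Call:
servo_tool(motion=[-1,-12,0,0,0,0,0,-4,-24,0,0,0,0,0,-8,-36,0,0,0,0,0,-15,-46,0,0,0,0,0,-23,-55,0,0,0,0,0])

```text
time_s: 3.8
ee_pos: [0.5992, 0.1693, 0.2796]
orientation: [-1.569, -0.007, -0.101]
wrist_force: [11.2, -2.6, 5.7]
finger_gap: 0.127
```

```bash
python3 - <<'E'
from h import *
for a in (1.01,1.18,1.36,1.54,1.72,1.89):
    g=b2w(-85+70*np.cos(a),156);go([g[0],g[1],.155+.072+.07*np.sin(a)],YAW)
E
```

```text
t 3.8 pos [0.5992 0.1693 0.2796] rpy [-1.5695 -0.0065 -0.1011] F [11.24 -2.64  5.72] gap 0.127
shift [-11.1  -6.7  -0. ] turn [-0.08 -0.32  0.37]
t 3.8 pos [0.5992 0.1693 0.2796] rpy [-1.5695 -0.0065 -0.1011] F [11.24 -2.64  5.72] gap 0.127
shift [-21.6 -12.2  -0.1] turn [-0.08 -0.32  0.37]
t 3.8 pos [0.5992 0.1693 0.2796] rpy [-1.5695 -0.0065 -0.1011] F [11.24 -2.64  5.72] gap 0.127
shift [-33.6 -16.   -0.2] turn [-0.08 -0.32  0.37]
t 3.8 pos [0.5992 0.1693 0.2796] rpy [-1.5695 -0.0065 -0.1011] F [11.24 -2.64  5.72] gap 0.127
shift [-46.1 -17.6  -0.2] turn [-0.08 -0.32  0.37]
t 3.8 pos [0.5992 0.1693 0.2796] rpy [-1.5695 -0.0065 -0.1011] F [11.24 -2.64  5.72] gap 0.127
shift [-58.6 -17.   -0.3] turn [-0.08 -0.32  0.37]
t 3.8 pos [0.5992 0.1693 0.2796] rpy [-1.5695 -0.0065 -0.1011] F [11.24 -2.64  5.72] gap 0.127
shift [-70.2 -14.3  -0.4] turn [-0.08 -0.32  0.37]
```

Call:
servo_tool(motion=[-9,-8,0,0,0,0,0,-20,-13.5,0,0,0,0,0,-31.5,-17,0,0,0,0,0,-44,-18.5,0,0,0,0,0,-56,-18,0,0,0,0,0])

```text
time_s: 4.3
ee_pos: [0.5423, 0.1749, 0.2963]
orientation: [-1.57, -0.003, -0.101]
wrist_force: [2.9, -2.8, 3.3]
finger_gap: 0.13
```

```bash
python3 - <<'E'
from h import *
for a in (1.89,):
    g=b2w(-85+70*np.cos(a),156);go([g[0],g[1],.155+.072+.07*np.sin(a)],YAW)
E
```

```text
t 4.3 pos [0.5423 0.1749 0.2963] rpy [-1.5703 -0.003  -0.101 ] F [ 2.92 -2.83  3.26] gap 0.13
shift [-13.2   2.8  -0.3] turn [-0.03 -0.32  0.17]
```

Call:
servo_tool(motion=[-4,0.5,0,0,0,0,0,-8,1.5,0,0,0,0,0,-11,2.5,0,0,0,0,0,-11,2.5,0,0,0,0,0])

```text
time_s: 4.7
ee_pos: [0.5314, 0.1762, 0.2927]
orientation: [-1.571, -0.0, -0.101]
wrist_force: [-1.5, -0.9, 7.5]
finger_gap: 0.129
```

```bash
python3 - <<'E'
from h import *
for a in (1.89,):
    g=b2w(-85+70*np.cos(a),156);go([g[0],g[1],.155+.072+.07*np.sin(a)],YAW)
c=cam("wrist");im=ctrl.camera("wrist");cv2.imwrite("pics/w4.png",im[:,:,::-1])
cv2.imwrite("pics/s4.png",cv2.resize(ctrl.camera("side")[100:250,180:350,::-1],None,fx=4,fy=4))
E
```

```text
t 4.7 pos [0.5314 0.1762 0.2927] rpy [-1.5705e+00 -4.0000e-04 -1.0080e-01] F [-1.51 -0.89  7.48] gap 0.129
shift [-2.1 -0.7 -0.4] turn [-0.02 -0.3   0.03]
```

View pics/s4.png

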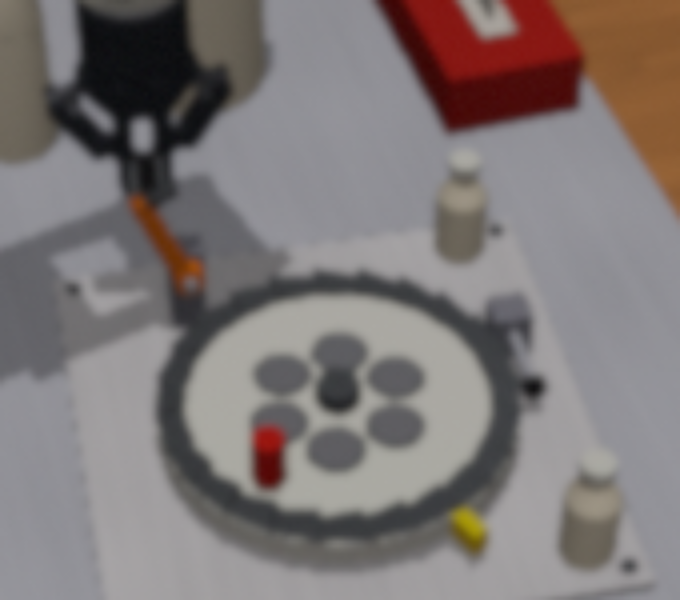

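Call:
servo_tool(motion=[-1,0,0,0,0,0,45,-1,0,0,0,0,0,45,-1,0,0,0,0,0,45,-1,-25,0,0,0,0,45,-1,-70,0,0,0,0,60])

```text
time_s: 5.3
ee_pos: [0.5303, 0.1761, 0.3597]
orientation: [-1.573, 0.005, -0.101]
wrist_force: [-0.1, 0.7, 0.5]
finger_gap: 0.677
```

```bash
python3 - <<'E'
from h import *
a=np.radians(-133.3);k=88*np.array([np.cos(a),np.sin(a)]);g=b2w(*k);print(k,g)
go([g[0],g[1],.36],YAW+a+np.pi/2)
E
```

```text
[-60.35201506 -64.04400267] [ 0.55461608 -0.04749732]
t 5.3 pos [0.5303 0.1761 0.3597] rpy [-1.5729  0.0054 -0.101 ] F [-0.09  0.66  0.45] gap 0.677
shift [ 4.68e+01 -1.00e-01 -2.20e+02] turn [ 0.23 42.98 -0.25]
```

Call:
servo_tool(motion=[47,-5,-220,0,43,0,50,47,-5,-220,0,43,0,50,47,-5,-220,0,43,0,50,47,-5,-220,0,43,0,50,47,-5,-220,0,43,0,50])

```text
time_s: 5.8
ee_pos: [0.5551, -0.0506, 0.3671]
orientation: [-1.571, -0.0, -0.859]
wrist_force: [-0.6, 0.1, -0.7]
finger_gap: 0.586
```

```bash
python3 - <<'E'
from h import *
a=np.radians(-133.3);k=88*np.array([np.cos(a),np.sin(a)]);g=b2w(*k)
c=cam("wrist");im=ctrl.camera("wrist");cv2.imwrite("pics/w5.png",im[:,:,::-1])
import pickle;pickle.dump(c,open("w5.pkl","wb"))
go([g[0],g[1],.235],YAW+a+np.pi/2)
E
```

```text
t 5.85 pos [ 0.5554 -0.0523  0.367 ] rpy [-1.5718e+00 -8.0000e-04 -8.7030e-01] F [-0.12 -2.17 -0.43] gap 0.587
shift [ -4.2 132.    2.6] turn [ 0.06 -1.09  0.04]
```

View pics/w5.png

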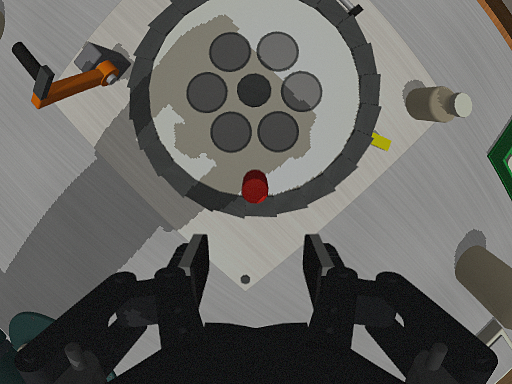

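```bash
python3 - <<'E'
from h import *
import pickle;c=pickle.load(open("w5.pkl","rb"))
def w2b(p):
    d=(np.asarray(p)[:2]-O)*1000;cc,s=np.cos(YAW),np.sin(YAW);return np.array([cc*d[0]+s*d[1],-s*d[0]+cc*d[1]]).round(1)
im=cv2.imread("pics/w5.png");h=cv2.cvtColor(im,cv2.COLOR_BGR2HSV)
m=cv2.inRange(h,(22,120,60),(35,255,255));ys,xs=np.nonzero(m);d=(xs.mean(),ys.mean());print(d)
r=cv2.inRange(h,(0,150,60),(6,255,255))[150:215,230:280];ys,xs=np.nonzero(r);kk=(xs.mean()+230,ys.mean()+150);print(kk,xs.min()+230,xs.max()+230,ys.min()+150,ys.max()+150)
print("hub",w2b(plane("wrist",(254,90),.062,c)))
b=w2b(plane("wrist",d,.042,c));print("dog",b,np.degrees(np.arctan2(b[1],b[0])),np.hypot(*b))
b=w2b(plane("wrist",kk,.075,c));print("knob",b,np.degrees(np.arctan2(b[1],b[0])),np.hypot(*b))
E
```

```text
(np.float64(380.3590909090909), np.float64(141.3590909090909))
(np.float64(254.540350877193), np.float64(187.90175438596492)) 242 267 170 203
hub [ 1.5 -1.7]
dog [  65.5 -127.4] -62.791002143553314 143.25156194610935
knob [-59.8 -66.3] -132.04922089099367 89.28454513520242
```

Call:
servo_tool(motion=[-4,40,2,0,-1,0,50,-4,80,2,0,-1,0,50,-4,115,2,0,-1,0,50,-4,132,2,0,-1,0,50,-4,132,2,0,-1,0,50], grip_force=30)

```text
time_s: 6.35
ee_pos: [0.5537, -0.043, 0.2331]
orientation: [-1.573, 0.003, -0.833]
wrist_force: [0.3, 0.9, 1.2]
finger_gap: 0.588
```

```bash
python3 - <<'E'
from h import *
a=np.radians(-133);k=88*np.array([np.cos(a),np.sin(a)]);g=b2w(*k)
c=cam("wrist");im=ctrl.camera("wrist");cv2.imwrite("pics/w6.png",im[:,:,::-1])
go([g[0],g[1],.235],YAW+a+np.pi/2)
E
```

```text
t 6.4 pos [ 0.5542 -0.043   0.2352] rpy [-1.5714e+00  8.0000e-04 -8.3340e-01] F [ 1.2  -0.16  0.65] gap 0.588
shift [ 4.   0.2 -2.7] turn [ 0.04  0.72 -0.05]
```

View pics/w6.png

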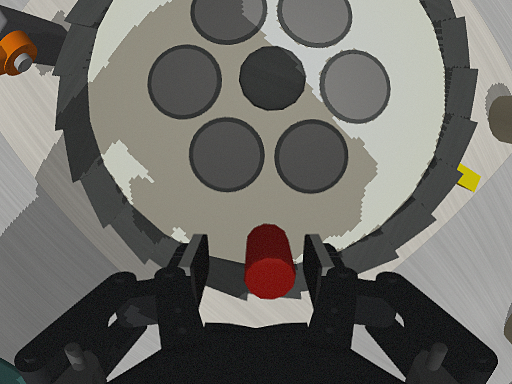

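Call:
servo_tool(motion=[4,0,-2.5,0,0.7,0,35,4,0,-2.5,0,0.7,0,20,4,0,-2.5,0,0.7,0,20,4,0,-2.5,0,0.7,0,20,4,0,-2.5,0,0.7,0,20], grip_force=30)

```text
time_s: 6.9
ee_pos: [0.5555, -0.0481, 0.2373]
orientation: [-1.569, -0.003, -0.846]
wrist_force: [0.7, -3.1, 5.1]
finger_gap: 0.266
```

```bash
cat >> h.py <<'E'
def kn(deg):
    a=np.radians(deg);return np.r_[b2w(88*np.cos(a),88*np.sin(a)),.235],YAW+a+np.pi/2
def w2bd(p):
    d=(np.asarray(p)[:2]-O)*1000;cc,s=np.cos(YAW),np.sin(YAW);return np.array([cc*d[0]+s*d[1],-s*d[0]+cc*d[1]])
def stat():
    s=ctrl.state();b=w2bd(s["ee_pos"]);ang=np.arctan2(b[1],b[0]);t=YAW+ang+np.pi/2
    F=s["wrist_force"];print("t",round(s["time_s"],2),"knob ang",np.degrees(ang).round(2),"r",np.hypot(*b).round(1),"z",s["ee_pos"][2].round(4),"Ftan(+ccw)",(F[0]*np.cos(t)+F[1]*np.sin(t)).round(2),"Frad",(F[0]*np.sin(t)-F[1]*np.cos(t)).round(2),"Fz",F[2].round(2),"gap",round(s["finger_gap"]*85.4,1),"yaw",np.degrees(s["orientation"][2]-YAW-np.pi/2).round(2))
def arc(a0,degs):
    # tool-axes shift from nominal knob pose at a0 to others
    p0,y0=kn(a0);R=Ro.from_euler("xyz",[-np.pi/2,0,y0])
    for d in degs:
        p,y=kn(d);print(d,(R.inv().apply(p-p0)*1000).round(1),"turn y",round(-(d-a0),2))
E
python3 - <<'E'
from h import *
stat();arc(-133,[-133+5*i for i in range(1,6)])
E
```

```text
t 6.9 knob ang -132.61 r 87.8 z 0.2373 Ftan(+ccw) 2.78 Frad 1.5 Fz 5.08 gap 22.7 yaw -133.0
-128 [ 7.7 -0.   0.3] turn y -5
-123 [15.3  0.   1.3] turn y -10
-118 [22.8  0.   3. ] turn y -15
-113 [30.1  0.   5.3] turn y -20
-108 [37.2  0.   8.2] turn y -25
```

Call:
servo_tool(motion=[3.8,0,0,0,-2.5,0,20,11.5,0,0.8,0,-7.5,0,20,19,0,2,0,-12.5,0,20,26.5,0,4,0,-17.5,0,20,33.5,0,6.7,0,-22.5,0,20])

```text
time_s: 7.4
ee_pos: [0.5825, -0.0689, 0.2372]
orientation: [-1.571, -0.001, -0.45]
wrist_force: [-7.3, -1.2, 10.3]
finger_gap: 0.273
```

```bash
python3 - <<'E'
from h import *
stat();arc(-110.5,[-110.5+x for x in (5,10,14,17,18)])
E
```

```text
t 7.4 knob ang -110.27 r 88.1 z 0.2372 Ftan(+ccw) -6.02 Frad 4.28 Fz 10.26 gap 23.3 yaw -110.3
-105.5 [7.7 0.  0.3] turn y -5.0
-100.5 [15.3  0.   1.3] turn y -10.0
-96.5 [21.3  0.   2.6] turn y -14.0
-93.5 [25.7  0.   3.8] turn y -17.0
-92.5 [27.2  0.   4.3] turn y -18.0
```

Call:
servo_tool(motion=[7.7,-1,0.3,0,-5,0,20,15.3,-1.5,1.3,0,-10,0,20,21.3,-1.5,2.6,0,-14,0,20,25.7,-1.5,3.8,0,-17,0,20,27.2,-1.5,4.3,0,-18,0,20])

```text
time_s: 7.9
ee_pos: [0.6086, -0.0771, 0.2374]
orientation: [-1.572, 0.0, -0.137]
wrist_force: [-7.0, -5.3, 1.0]
finger_gap: 0.272
```

```bash
python3 - <<'E'
from h import *
stat();arc(-92.5,[-92.5+x for x in (2,4,6,8,8.5,9,9.5,10,10.5,11)])
c=cam("wrist");im=ctrl.camera("wrist");cv2.imwrite("pics/w7.png",im[:,:,::-1]);stat()
import pickle;pickle.dump(c,open("w7.pkl","wb"))
E
```

```text
t 7.9 knob ang -92.46 r 88.4 z 0.2374 Ftan(+ccw) -6.19 Frad 6.19 Fz 1.0 gap 23.2 yaw -92.4
-90.5 [3.1 0.  0.1] turn y -2.0
-88.5 [6.1 0.  0.2] turn y -4.0
-86.5 [9.2 0.  0.5] turn y -6.0
-84.5 [12.2  0.   0.9] turn y -8.0
-84.0 [13.  0.  1.] turn y -8.5
-83.5 [13.8  0.   1.1] turn y -9.0
-83.0 [14.5  0.   1.2] turn y -9.5
-82.5 [15.3  0.   1.3] turn y -10.0
-82.0 [16.   0.   1.5] turn y -10.5
-81.5 [16.8  0.   1.6] turn y -11.0
t 7.95 knob ang -92.42 r 88.4 z 0.2374 Ftan(+ccw) -2.44 Frad 5.57 Fz -1.9 gap 23.2 yaw -92.38
```

View pics/w7.png

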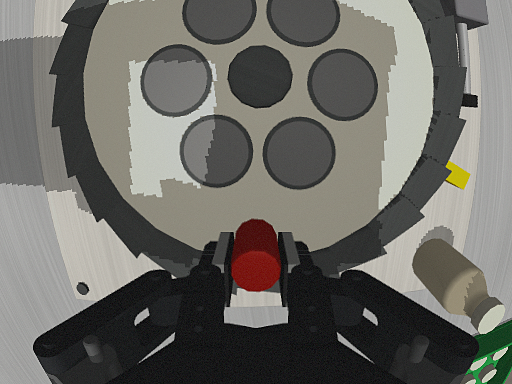

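```bash
python3 - <<'E'
import cv2
a=cv2.imread("pics/w7.png")[60:210,400:510];cv2.imwrite("pics/w7z.png",cv2.resize(a,None,fx=4,fy=4,interpolation=cv2.INTER_CUBIC))
from h import *
import pickle;c=pickle.load(open("w7.pkl","rb"))
for n,uv,z in(("hub",(260,76),.062),("padfront",(469,107),.044),("dog ccw outer corner",(470,175),.045),("dog cw outer",(463,189),.045),("dogccw inner",(452,162),.045)):
    b=w2bd(plane("wrist",uv,z,c));print(n,b.round(1),np.degrees(np.arctan2(b[1],b[0])).round(1),np.hypot(*b).round(1))
E
```

```text
hub [ 1.7 -1.3] -38.4 2.1
padfront [139.1 -12. ] -4.9 139.6
dog ccw outer corner [143.4 -57.9] -22.0 154.6
dog cw outer [138.3 -67.6] -26.0 153.9
dogccw inner [125.4 -48.9] -21.3 134.6
```

View pics/w7z.png

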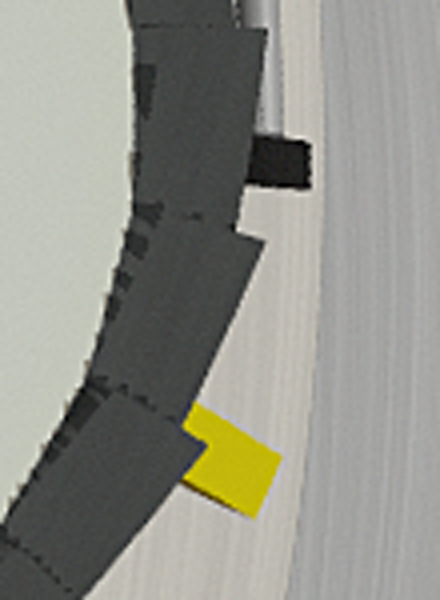

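Call:
servo_tool(motion=[3.1,0,-0.3,0,-2,0,20,6.1,0,-0.4,0,-4,0,20,9.2,0,-0.1,0,-6,0,20,12.2,0,0.3,0,-8,0,20,14.5,0,0.6,0,-9.5,0,20])

```text
time_s: 8.45
ee_pos: [0.6229, -0.0783, 0.2374]
orientation: [-1.572, 0.0, 0.028]
wrist_force: [-5.0, -3.9, -1.2]
finger_gap: 0.27
```

```bash
python3 - <<'E'
from h import *
stat();arc(-83,[-83+x for x in (1,2,3,4,5)])
E
```

```text
t 8.45 knob ang -83.18 r 88.8 z 0.2374 Ftan(+ccw) -5.07 Frad 3.8 Fz -1.2 gap 23.0 yaw -82.93
-82 [1.5 0.  0. ] turn y -1
-81 [3.1 0.  0.1] turn y -2
-80 [4.6 0.  0.1] turn y -3
-79 [6.1 0.  0.2] turn y -4
-78 [7.7 0.  0.3] turn y -5
```

Call:
servo_tool(motion=[0.8,0,0,0,-0.5,0,20,1.6,0,0,0,-1,0,20,2.4,0,0,0,-1.5,0,20,3.2,0,0,0,-2,0,20,4,0,0.1,0,-2.5,0,20])

```text
time_s: 8.95
ee_pos: [0.6268, -0.0782, 0.2374]
orientation: [-1.572, 0.001, 0.07]
wrist_force: [-4.6, -5.7, -1.8]
finger_gap: 0.268
```

```bash
python3 -c "
from h import *
stat()"
```

```text
t 8.95 knob ang -80.67 r 88.9 z 0.2374 Ftan(+ccw) -4.95 Frad 5.41 Fz -1.79 gap 22.9 yaw -80.49
```

Call:
servo_tool(motion=[0.4,0,-0.3,0,-0.3,0,20,0.8,0,-0.3,0,-0.5,0,20,1.2,0,-0.3,0,-0.8,0,20,1.6,0,-0.3,0,-1,0,20,2,0,-0.3,0,-1.3,0,20])

```text
time_s: 9.45
ee_pos: [0.6288, -0.0782, 0.2374]
orientation: [-1.571, 0.001, 0.093]
wrist_force: [-5.0, -3.4, -1.3]
finger_gap: 0.265
```

```bash
python3 -c "
from h import *
stat()"
```

```text
t 9.45 knob ang -79.39 r 89.0 z 0.2374 Ftan(+ccw) -5.31 Frad 2.9 Fz -1.32 gap 22.6 yaw -79.2
```

Call:
servo_tool(motion=[0.3,0,0,0,-0.2,0,20,0.6,0,0,0,-0.4,0,20,0.9,0,0,0,-0.6,0,20,1.2,0,0,0,-0.8,0,20])

```text
time_s: 9.85
ee_pos: [0.63, -0.0781, 0.2375]
orientation: [-1.571, 0.0, 0.107]
wrist_force: [-5.0, -2.5, -1.6]
finger_gap: 0.262
```

```bash
python3 -c "
from h import *
stat()"
```

```text
t 9.85 knob ang -78.61 r 89.0 z 0.2375 Ftan(+ccw) -5.19 Frad 2.0 Fz -1.62 gap 22.4 yaw -78.4
```

Call:
servo_tool(motion=[0.3,0,0,0,-0.2,0,20,0.6,0,0,0,-0.4,0,20,0.9,0,0,0,-0.6,0,20])

```text
time_s: 10.15
ee_pos: [0.6309, -0.078, 0.2374]
orientation: [-1.571, 0.001, 0.117]
wrist_force: [-4.9, -3.6, -2.0]
finger_gap: 0.272
```

```bash
python3 -c "
from h import *
stat()"
```

```text
t 10.15 knob ang -78.02 r 89.0 z 0.2374 Ftan(+ccw) -5.28 Frad 3.01 Fz -2.04 gap 23.2 yaw -77.8
```

Call:
servo_tool(motion=[0.3,0,0,0,-0.2,0,20,0.6,0,0,0,-0.4,0,20,0.9,0,0,0,-0.6,0,20])

```text
time_s: 10.45
ee_pos: [0.6318, -0.0779, 0.2374]
orientation: [-1.571, 0.001, 0.128]
wrist_force: [-4.9, -2.5, -1.6]
finger_gap: 0.263
```

```bash
python3 -c "
from h import *
stat()"
```

```text
t 10.45 knob ang -77.46 r 89.0 z 0.2374 Ftan(+ccw) -5.18 Frad 1.87 Fz -1.56 gap 22.5 yaw -77.2
```

Call:
servo_tool(motion=[0.2,0,0,0,-0.1,0,20,0.4,0,0,0,-0.3,0,20,0.6,0,0,0,-0.4,0,20])

```text
time_s: 10.75
ee_pos: [0.6324, -0.0778, 0.2374]
orientation: [-1.571, 0.001, 0.135]
wrist_force: [-4.9, -3.4, -1.7]
finger_gap: 0.272
```

```bash
python3 -c "
from h import *
stat()"
```

```text
t 10.75 knob ang -77.07 r 89.1 z 0.2374 Ftan(+ccw) -5.31 Frad 2.77 Fz -1.7 gap 23.2 yaw -76.8
```

Call:
servo_tool(motion=[0.2,0,0,0,-0.1,0,20,0.4,0,0,0,-0.3,0,20,0.6,0,0,0,-0.4,0,20])

```text
time_s: 11.05
ee_pos: [0.633, -0.0777, 0.2374]
orientation: [-1.571, 0.001, 0.142]
wrist_force: [-4.9, -3.9, -1.4]
finger_gap: 0.265
```

```bash
python3 -c "
from h import *
stat()"
```

```text
t 11.05 knob ang -76.69 r 89.0 z 0.2374 Ftan(+ccw) -5.35 Frad 3.17 Fz -1.36 gap 22.6 yaw -76.4
```

Call:
servo_tool(motion=[0.2,0,0,0,-0.1,0,20,0.4,0,0,0,-0.3,0,20,0.6,0,0,0,-0.4,0,20,0.8,0,0,0,-0.5,0,20])

```text
time_s: 11.45
ee_pos: [0.6337, -0.0776, 0.2374]
orientation: [-1.572, 0.001, 0.151]
wrist_force: [-6.0, -4.4, -1.4]
finger_gap: 0.269
```

```bash
python3 - <<'E'
from h import *
stat()
cv2.imwrite("pics/w8.png",cv2.resize(ctrl.camera("wrist")[20:220,380:510,::-1],None,fx=3,fy=3,interpolation=cv2.INTER_CUBIC))
E
```

```text
t 11.45 knob ang -76.17 r 89.1 z 0.2374 Ftan(+ccw) -6.57 Frad 3.45 Fz -1.41 gap 23.0 yaw -75.91
```

View pics/w8.png

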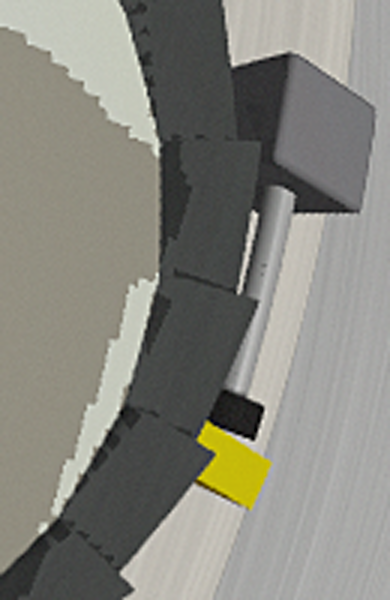

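Call:
servo_tool(motion=[0.15,0,0,0,0,0,20,0.3,0,0,0,0,0,20,0.3,0,0,0,0,0,20])

```text
time_s: 11.8
ee_pos: [0.634, -0.0776, 0.2374]
orientation: [-1.571, 0.001, 0.15]
wrist_force: [-4.0, -4.0, -1.6]
finger_gap: 0.27
```

```bash
python3 -c "
from h import *
stat()"
```

```text
t 11.8 knob ang -75.97 r 89.1 z 0.2374 Ftan(+ccw) -4.54 Frad 3.32 Fz -1.61 gap 23.1 yaw -75.91
```

Call:
servo_tool(motion=[0.15,0,0,0,0,0,20,0.3,0,0,0,0,0,20,0.3,0,0,0,0,0,20])

```text
time_s: 12.1
ee_pos: [0.6343, -0.0775, 0.2374]
orientation: [-1.571, 0.001, 0.15]
wrist_force: [-3.9, -3.2, -1.7]
finger_gap: 0.271
```

```bash
python3 -c "
from h import *
stat()"
```

```text
t 12.1 knob ang -75.79 r 89.1 z 0.2374 Ftan(+ccw) -4.38 Frad 2.58 Fz -1.65 gap 23.1 yaw -75.91
```

Call:
servo_tool(motion=[0.2,0,0,0,0,0,20,0.4,0,0,0,0,0,20,0.4,0,0,0,0,0,20])

```text
time_s: 12.4
ee_pos: [0.6347, -0.0775, 0.2374]
orientation: [-1.571, 0.001, 0.15]
wrist_force: [-5.9, -4.3, -0.0]
finger_gap: 0.269
```

```bash
python3 -c "
from h import *
stat()"
```

```text
t 12.4 knob ang -75.58 r 89.1 z 0.2374 Ftan(+ccw) -6.49 Frad 3.29 Fz -0.02 gap 23.0 yaw -75.91
```

Call:
servo_tool(motion=[0.15,0,0,0,0,0,20,0.3,0,0,0,0,0,20,0.3,0,0,0,0,0,20])

```text
time_s: 12.7
ee_pos: [0.6349, -0.0775, 0.2374]
orientation: [-1.571, 0.001, 0.15]
wrist_force: [-8.3, -3.4, 1.1]
finger_gap: 0.268
```

```bash
python3 -c "
from h import *
stat()"
```

```text
t 12.7 knob ang -75.45 r 89.1 z 0.2374 Ftan(+ccw) -8.79 Frad 2.07 Fz 1.09 gap 22.9 yaw -75.91
```

Call:
servo_tool(motion=[0.15,0,0,0,0,0,20,0.3,0,0,0,0,0,20,0.4,0,0,0,0,0,20,0.4,0,0,0,0,0,20])

```text
time_s: 13.1
ee_pos: [0.6352, -0.0775, 0.2374]
orientation: [-1.571, 0.002, 0.15]
wrist_force: [-10.1, -3.6, 0.7]
finger_gap: 0.276
```

```bash
python3 -c "
from h import *
stat()"
```

```text
t 13.1 knob ang -75.25 r 89.1 z 0.2374 Ftan(+ccw) -10.55 Frad 1.94 Fz 0.72 gap 23.5 yaw -75.91
```

Call:
servo_tool(motion=[0.15,0,0,0,0,0,20,0.3,0,0,0,0,0,20,0.4,0,0,0,0,0,20,0.4,0,0,0,0,0,20])

```text
time_s: 13.5
ee_pos: [0.6355, -0.0774, 0.2374]
orientation: [-1.571, 0.002, 0.15]
wrist_force: [-11.0, -4.6, 1.8]
finger_gap: 0.266
```

```bash
python3 -c "
from h import *
stat()"
```

```text
t 13.5 knob ang -75.06 r 89.1 z 0.2374 Ftan(+ccw) -11.65 Frad 2.72 Fz 1.76 gap 22.8 yaw -75.91
```

Call:
servo_tool(motion=[0.2,0,0,0,0,0,20,0.4,0,0,0,0,0,20,0.4,0,0,0,0,0,20,0.4,0,0,0,0,0,20])

```text
time_s: 13.9
ee_pos: [0.6358, -0.0774, 0.2374]
orientation: [-1.571, 0.003, 0.15]
wrist_force: [-12.0, -4.7, 2.3]
finger_gap: 0.266
```

```bash
python3 -c "
from h import *
stat()"
```

```text
t 13.9 knob ang -74.85 r 89.1 z 0.2374 Ftan(+ccw) -12.6 Frad 2.6 Fz 2.27 gap 22.7 yaw -75.91
```

Call:
servo_tool(motion=[0.2,0,0,0,0,0,20,0.4,0,0,0,0,0,20,0.6,0,0,0,0,0,20,0.6,0,0,0,0,0,20])

```text
time_s: 14.3
ee_pos: [0.6362, -0.0773, 0.2374]
orientation: [-1.571, 0.003, 0.15]
wrist_force: [-16.8, -4.8, 3.9]
finger_gap: 0.264
```

```bash
python3 -c "
from h import *
stat()"
```

```text
t 14.3 knob ang -74.57 r 89.2 z 0.2374 Ftan(+ccw) -17.39 Frad 1.8 Fz 3.91 gap 22.5 yaw -75.91
```

Call:
servo_tool(motion=[0,0,0,0,0,0,20,0,0,0,0,0,0,20])

```text
time_s: 14.5
ee_pos: [0.6362, -0.0773, 0.2374]
orientation: [-1.571, 0.003, 0.15]
wrist_force: [-15.8, -4.5, 4.2]
finger_gap: 0.267
```

```bash
python3 - <<'E'
from h import *
stat()
c=cam("wrist");im=ctrl.camera("wrist");cv2.imwrite("pics/w9f.png",im[:,:,::-1])
import pickle;pickle.dump(c,open("w9.pkl","wb"))
cv2.imwrite("pics/w9.png",cv2.resize(im[20:220,380:510,::-1],None,fx=3,fy=3,interpolation=cv2.INTER_CUBIC))
stat()
E
```

```text
t 14.5 knob ang -74.58 r 89.2 z 0.2374 Ftan(+ccw) -16.31 Frad 1.75 Fz 4.17 gap 22.8 yaw -75.92
t 14.55 knob ang -74.58 r 89.2 z 0.2373 Ftan(+ccw) -16.07 Frad 2.05 Fz 3.85 gap 23.1 yaw -75.91
```

View pics/w9.png

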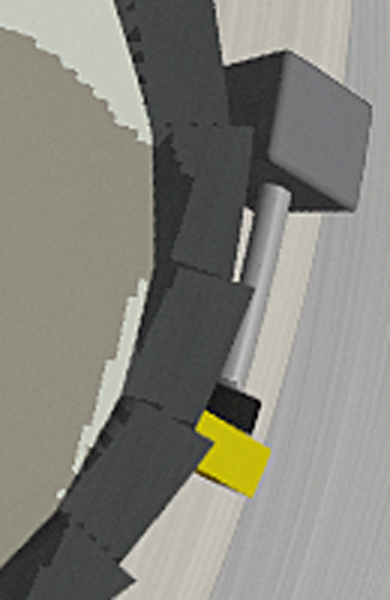

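View pics/w9f.png

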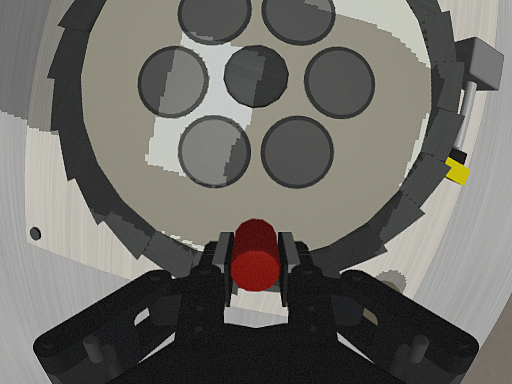

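Call:
servo_tool(motion=[-0.5,0,0,0,0,0,20,-1,0,0,0,0,0,20,-1,0,0,0,0,0,20])

```text
time_s: 14.85
ee_pos: [0.6356, -0.0774, 0.2374]
orientation: [-1.571, 0.001, 0.15]
wrist_force: [-8.1, -3.9, -0.0]
finger_gap: 0.265
```

```bash
python3 -c "
from h import *
stat()"
```

```text
t 14.85 knob ang -74.94 r 89.1 z 0.2374 Ftan(+ccw) -8.6 Frad 2.46 Fz -0.05 gap 22.6 yaw -75.91
```

Call:
servo_tool(motion=[-0.8,0,0,0,0,0,20,-0.8,0,0,0,0,0,20])

```text
time_s: 15.05
ee_pos: [0.635, -0.0774, 0.2374]
orientation: [-1.572, 0.0, 0.15]
wrist_force: [-4.7, -3.5, 0.2]
finger_gap: 0.264
```

```bash
python3 -c "
from h import *
stat()"
```

```text
t 15.05 knob ang -75.34 r 89.1 z 0.2374 Ftan(+ccw) -5.22 Frad 2.7 Fz 0.24 gap 22.5 yaw -75.91
```

Call:
servo_tool(motion=[0,0,0,0,0,0,48,0,0,0,0,0,0,48,0,0,0,0,0,0,48,0,-15,0,0,0,0,48,0,-40,0,0,0,0,48])

```text
time_s: 15.55
ee_pos: [0.635, -0.0769, 0.2766]
orientation: [-1.57, 0.002, 0.151]
wrist_force: [-0.9, 0.2, 0.6]
finger_gap: 0.564
```

```bash
python3 - <<'E'
from h import *
stat()
g=b2w(-107,156);go([g[0],g[1],.36],YAW)
c=cam("wrist");im=ctrl.camera("wrist");cv2.imwrite("pics/w10.png",im[:,:,::-1])
E
```

```text
t 15.55 knob ang -75.32 r 88.5 z 0.2766 Ftan(+ccw) -0.83 Frad -0.35 Fz 0.61 gap 48.2 yaw -75.88
t 15.55 pos [ 0.635  -0.0769  0.2766] rpy [-1.57    0.0021  0.1509] F [-0.88  0.22  0.61] gap 0.564
shift [-66.8 -83.1 266. ] turn [-0.03 14.12 -0.13]
```

View pics/w10.png

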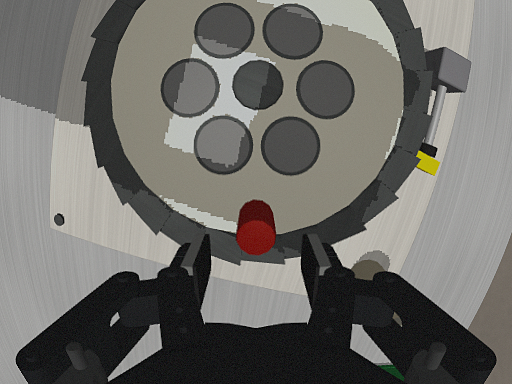

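Call:
servo_tool(motion=[-15,-60,20,0,0,0,45,-66,-85,266,0,14,0,45,-66,-85,266,0,14,0,45,-66,-85,266,0,14,0,45,-66,-85,266,0,14,0,45])

```text
time_s: 16.1
ee_pos: [0.5499, 0.1223, 0.3545]
orientation: [-1.57, -0.002, -0.094]
wrist_force: [0.6, 0.4, -0.9]
finger_gap: 0.528
```

```bash
python3 - <<'E'
from h import *
g=b2w(-107,156);go([g[0],g[1],.36],YAW)
E
```

```text
t 16.1 pos [0.5499 0.1223 0.3545] rpy [-1.5702 -0.0017 -0.0942] F [ 0.57  0.45 -0.9 ] gap 0.528
shift [-25.7  -5.5  51.5] turn [-0.03  0.07  0.1 ]
```

Call:
servo_tool(motion=[-18,-6,35,0,0,0,45,-26,-6,51,0,0,0,45,-26,-6,51,0,0,0,45])

```text
time_s: 16.4
ee_pos: [0.529, 0.176, 0.3603]
orientation: [-1.57, -0.002, -0.091]
wrist_force: [-0.0, 0.3, -1.4]
finger_gap: 0.528
```

```bash
python3 - <<'E'
from h import *
g=b2w(-107,156);go([g[0],g[1],.293],YAW)
c=cam("wrist");im=ctrl.camera("wrist");cv2.imwrite("pics/w11.png",im[:,:,::-1])
print(proj("wrist",np.r_[g,.138],c))
E
```

```text
t 16.4 pos [0.529  0.176  0.3603] rpy [-1.5698 -0.0016 -0.0907] F [-0.    0.33 -1.37] gap 0.528
shift [ 0.  67.3 -0. ] turn [-0.06  0.28  0.09]
[255.69489314 214.77318556]
```

View pics/w11.png

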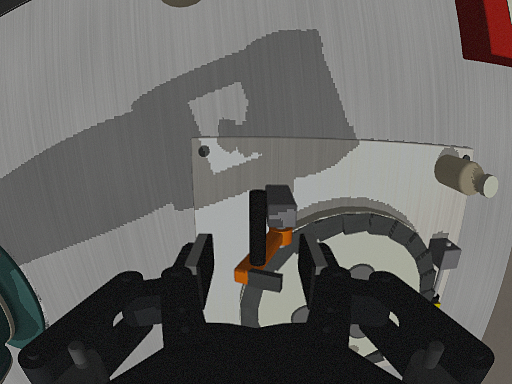

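Call:
servo_tool(motion=[1,35,0,0,0,0,45,1,60,0,0,0,0,45,1,67,0,0,0,0,45,1,67,0,0,0,0,20,1,67,0,0,0,0,0], grip_force=25)

```text
time_s: 16.95
ee_pos: [0.5314, 0.1736, 0.2932]
orientation: [-1.57, -0.001, -0.094]
wrist_force: [0.3, 0.3, -1.1]
finger_gap: 0.196
```

Call:
servo_tool(motion=[0,0,0,0,0,0,0,0,0,0,0,0,0,0,0,0,0,0,0,0,0])

```text
time_s: 17.25
ee_pos: [0.5312, 0.1739, 0.2932]
orientation: [-1.57, -0.002, -0.094]
wrist_force: [-1.1, -1.6, 6.4]
finger_gap: 0.125
```

```bash
python3 - <<'E'
from h import *
s=ctrl.state();b=w2bd(s["ee_pos"]);z=(s["ee_pos"][2]-.155)*1000;a=np.arctan2(z-72,b[0]+85)
print("base",b.round(1),z.round(1),"ang",a.round(3),"r",np.hypot(z-72,b[0]+85).round(1))
go(s["ee_pos"],YAW)
r=70
for t in np.r_[np.arange(1.89,-.06,-.175)]:
    print(round(t,2),np.round([-85+r*np.cos(t)-(-85+r*np.cos(1.89)),-(r*np.sin(t)-r*np.sin(1.89))],1))
E
```

```text
base [-104.8  154.1] 138.2 ang 1.862 r 69.1
t 17.25 pos [0.5312 0.1739 0.2932] rpy [-1.5704 -0.0018 -0.0936] F [-1.12 -1.63  6.44] gap 0.125
shift [0. 0. 0.] turn [-0.02  0.11  0.1 ]
1.89 [ 0. -0.]
1.72 [11.9 -2.8]
1.54 [24.1 -3.5]
1.36 [36.3 -2.1]
1.19 [48.   1.5]
1.01 [58.9  7. ]
0.84 [68.7 14.3]
0.66 [77.1 23.3]
0.49 [83.7 33.5]
0.31 [88.5 44.8]
0.14 [91.3 56.7]
-0.04 [91.9 68.9]
```

Call:
servo_tool(motion=[11,-2.5,0,0,0,0,0,23.3,-3,0,0,0,0,0,35.5,-1.5,0,0,0,0,0,47.3,2,0,0,0,0,0,58.2,7.5,0,0,0,0,0])

```text
time_s: 17.75
ee_pos: [0.5899, 0.1685, 0.2838]
orientation: [-1.571, -0.0, -0.094]
wrist_force: [-1.1, 0.6, 2.2]
finger_gap: 0.129
```

```bash
cat >> h.py <<'E'
def pst():
    s=ctrl.state();b=w2bd(s["ee_pos"]);z=(s["ee_pos"][2]-.155)*1000;a=np.arctan2(z-72,b[0]+85)
    print("t",round(s["time_s"],2),"base",b.round(1),z.round(1),"ang",a.round(3),"r",np.hypot(z-72,b[0]+85).round(1),"F",s["wrist_force"].round(1))
E
python3 -c "
from h import *
pst()"
```

```text
t 17.75 base [-45.8 154.3] 128.8 ang 0.968 r 69.0 F [-1.1  0.6  2.2]
```

Call:
servo_tool(motion=[9.8,7.3,0,0,0,0,0,18.2,16.3,0,0,0,0,0,24.8,26.5,0,0,0,0,0,29.6,37.8,0,0,0,0,0,31.8,46,0,0,0,0,0])

```text
time_s: 18.25
ee_pos: [0.6209, 0.1655, 0.2368]
orientation: [-1.571, 0.0, -0.094]
wrist_force: [-1.4, 1.3, 2.2]
finger_gap: 0.128
```

```bash
python3 - <<'E'
from h import *
pst()
c=cam("wrist");im=ctrl.camera("wrist");cv2.imwrite("pics/w12.png",im[:,:,::-1])
E
```

```text
t 18.25 base [-14.7 154.3] 81.8 ang 0.139 r 71.0 F [-1.4  1.3  2.2]
```

View pics/w12.png

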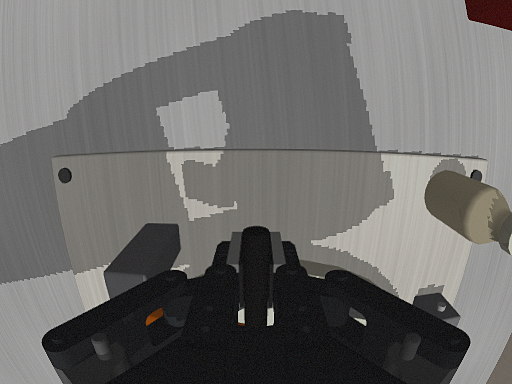

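Call:
servo_tool(motion=[0.2,1.5,0,0,0,0,0,0.3,3,0,0,0,0,0,0.4,4.5,0,0,0,0,0,0.5,6,0,0,0,0,0])

```text
time_s: 18.7
ee_pos: [0.6212, 0.1655, 0.2327]
orientation: [-1.57, -0.002, -0.094]
wrist_force: [6.9, 1.2, 2.8]
finger_gap: 0.131
```

```bash
python3 -c "
from h import *
pst()"
```

```text
t 18.7 base [-14.4 154.4] 77.7 ang 0.08 r 70.9 F [6.9 1.2 2.8]
```

Call:
servo_tool(motion=[0.5,0.5,0,0,0,0,0,0.5,1,0,0,0,0,0])

```text
time_s: 18.9
ee_pos: [0.6216, 0.1655, 0.2314]
orientation: [-1.571, -0.001, -0.094]
wrist_force: [4.6, 1.5, 2.6]
finger_gap: 0.129
```

```bash
python3 -c "
from h import *
pst()"
```

```text
t 18.9 base [-14.  154.3] 76.4 ang 0.063 r 71.1 F [4.6 1.5 2.6]
```

Call:
servo_tool(motion=[0.3,1,0,0,0,0,0,0.3,2,0,0,0,0,0,0.3,2,0,0,0,0,0])

```text
time_s: 19.2
ee_pos: [0.6219, 0.1654, 0.2291]
orientation: [-1.571, -0.0, -0.094]
wrist_force: [4.7, 2.2, 0.9]
finger_gap: 0.128
```

```bash
python3 -c "
from h import *
pst()"
```

```text
t 19.2 base [-13.7 154.3] 74.1 ang 0.029 r 71.3 F [4.7 2.2 0.9]
```

Call:
servo_tool(motion=[0.3,1,0,0,0,0,0,0.3,2,0,0,0,0,0,0.3,2,0,0,0,0,0])

```text
time_s: 19.5
ee_pos: [0.6221, 0.1654, 0.2269]
orientation: [-1.571, -0.0, -0.094]
wrist_force: [4.6, 2.9, 0.2]
finger_gap: 0.13
```

```bash
python3 -c "
from h import *
pst()"
```

```text
t 19.5 base [-13.4 154.3] 71.9 ang -0.001 r 71.6 F [4.6 2.9 0.2]
```

Call:
servo_tool(motion=[0,1,0,0,0,0,0,0,1,0,0,0,0,0])

```text
time_s: 19.7
ee_pos: [0.6222, 0.1654, 0.2261]
orientation: [-1.571, 0.0, -0.094]
wrist_force: [4.6, 2.2, 1.3]
finger_gap: 0.129
```

Call:
servo_tool(motion=[0,0.8,0,0,0,0,0,0,0.8,0,0,0,0,0])

```text
time_s: 19.9
ee_pos: [0.6222, 0.1654, 0.2254]
orientation: [-1.571, -0.0, -0.094]
wrist_force: [3.3, 3.2, 2.2]
finger_gap: 0.122
```

```bash
python3 -c "
from h import *
pst()"
```

```text
t 19.9 base [-13.4 154.3] 70.4 ang -0.022 r 71.6 F [3.3 3.2 2.2]
```

Call:
servo_tool(motion=[0,0,0,0,0,0,45,0,0,0,0,0,0,45,0,0,0,0,0,0,45,0,0,0,0,0,0,45])

```text
time_s: 20.3
ee_pos: [0.622, 0.1653, 0.2252]
orientation: [-1.571, 0.0, -0.094]
wrist_force: [-0.2, 0.0, -0.5]
finger_gap: 0.526
```

```bash
python3 - <<'E'
from h import *
pst()
c=cam("wrist");im=ctrl.camera("wrist");cv2.imwrite("pics/w13.png",im[:,:,::-1])
E
```

```text
t 20.3 base [-13.5 154.2] 70.2 ang -0.025 r 71.5 F [-0.2  0.  -0.5]
```

View pics/w13.png

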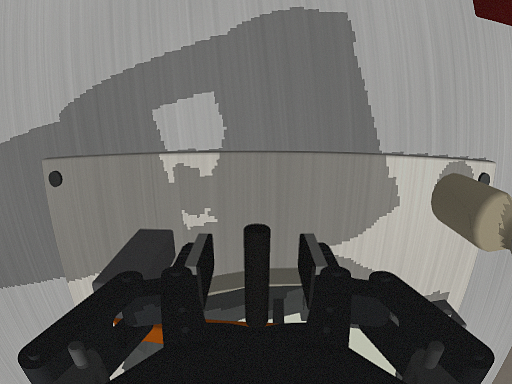

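Released. The bar lies free between the fingers at (257,275). I'll rise and move clear for a final check.

Call:
servo_tool(motion=[0,-30,0,0,0,0,45,0,-75,0,0,0,0,45,0,-120,-30,0,0,0,45,-20,-150,-80,0,0,0,45,-60,-150,-130,0,0,0,45])

```text
time_s: 20.85
ee_pos: [0.5679, 0.0608, 0.3762]
orientation: [-1.57, -0.004, -0.093]
wrist_force: [-0.0, -0.5, 0.0]
finger_gap: 0.527
```

Call:
servo_tool(motion=[-40,0,-45,0,0,0,45,-60,0,-90,0,0,0,45,-60,0,-100,0,0,0,45,-60,0,-100,0,0,0,45])

```text
time_s: 21.25
ee_pos: [0.4977, -0.034, 0.3732]
orientation: [-1.571, -0.001, -0.096]
wrist_force: [0.2, -0.9, 0.2]
finger_gap: 0.523
```

```bash
python3 - <<'E'
from h import *
print(ctrl.state()["time_s"],ctrl.state()["ee_pos"],ctrl.state()["wrist_force"])
c=cam("wrist");im=ctrl.camera("wrist");cv2.imwrite("pics/w14.png",im[:,:,::-1])
cv2.imwrite("pics/s14.png",cv2.resize(ctrl.camera("side")[100:270,180:350,::-1],None,fx=3.5,fy=3.5))
import pickle;pickle.dump(c,open("w14.pkl","wb"))
E
```

```text
21.25 [ 0.49770798 -0.03401343  0.37316926] [ 0.1779364  -0.93454835  0.20174253]
```

View pics/w14.png

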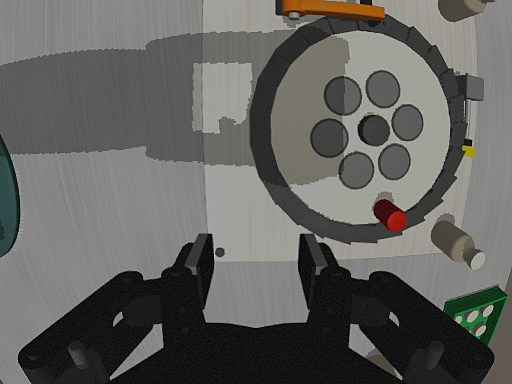

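View pics/s14.png

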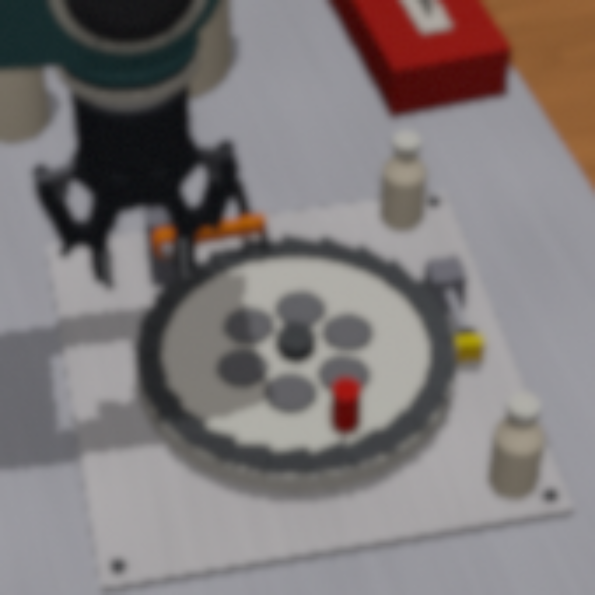

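```bash
python3 - <<'E'
from h import *
import pickle
im=cv2.imread("pics/w14.png")
cv2.imwrite("pics/w14z.png",np.hstack([cv2.resize(im[110:190,430:510],(400,400),interpolation=cv2.INTER_CUBIC),cv2.resize(cv2.imread("pics/w14.png")[0:80,270:400],(390,240),interpolation=cv2.INTER_CUBIC).copy() if 0 else cv2.resize(im[0:100,290:390],(400,400),interpolation=cv2.INTER_CUBIC)]))
c=pickle.load(open("w14.pkl","rb"))
h=cv2.cvtColor(im,cv2.COLOR_BGR2HSV);m=cv2.inRange(h,(22,120,60),(35,255,255));ys,xs=np.nonzero(m);print(len(xs))
b=w2bd(plane("wrist",(xs.mean(),ys.mean()),.042,c));print(b,np.degrees(np.arctan2(b[1],b[0])),np.hypot(*b))
E
```

```text
113
[144.49888699 -17.52866028] -6.916558629818867 145.55817487353448
```

View pics/w14z.png

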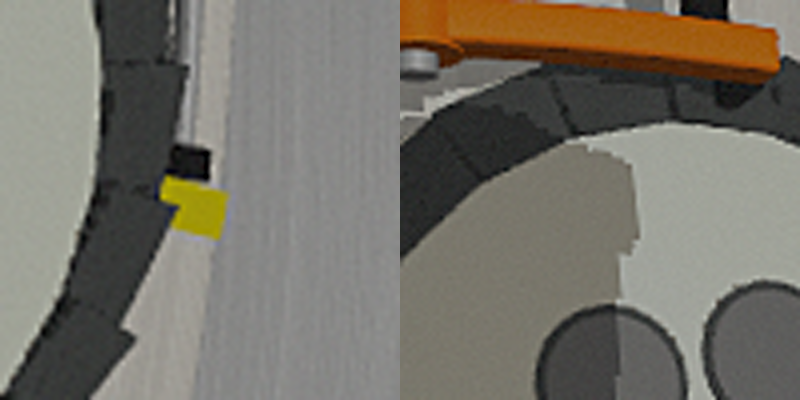

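```bash
python3 -c "
from workcell import ctrl
print(ctrl.sign_off(), ctrl.state()['time_s'])"
```

```text
the job is handed in; nothing more can be done
the job is handed in; nothing more can be done
```

The turntable is back at its start and the job was handed in at about 21 s. I threw the pawl over onto its back stop and turned the wheel about 58° counter-clockwise by the knob until the yellow dog met the rubber pad. I then eased the load off, let go of the knob, laid the pawl back on the teeth and moved the arm clear.

- **Press force:** the knob force read 16.2 N held and peaked at 17.4 N. Less about 5 N of bearing friction, that is about 7 N at the pad, with a peak of about 7.7 N, under the 13 N limit.
- **Disagreement:** from how far the tool moved after contact, I would have guessed nearer 10 N at the pad. The tool tilt and the exact contact point were uncertain, so I went by the force reading. One early contact sign, a 6.6 N reading, was only transient.
- **Last pictures:** the dog is against the pad, the pawl is down with its tip on the teeth, and the two small bottles on the base plate look undisturbed. The gripper was clear, with wrist force under 1 N. I took no close final look at the large bottles and the jar; the arm's path kept well clear of them.

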